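Clamp a steel block in a slide vice whose lever nut may be reverse-threaded

ROBOT

A 7-joint arm with a two-finger parallel gripper is mounted at the origin on the work surface. World frame = base frame: x ahead of the robot, y to its left, z up, the work surface at z = 0. Lengths are in m, angles in rad, forces in N, time in s.
With the tool pointing down it reaches from about 0.4 to 0.85 m from the base axis. Payload 10.4 kg.
Tool frame: the origin (TCP) lies midway between the tips of the shut fingers; the grasp point (between the pads) lies 19 mm behind it; z points along the fingers, y is the line along which they close (so a half turn about z gives the same grasp; the last joint's range is limited). The gripper opens to 87 mm and grips with 3 to 60 N. Pads are 19 mm wide; open, the fingers measure 117 mm over their backs; the gripper's body (75 mm by 190 mm) begins 51 mm behind the grasp point.
Start: joints at [-1.259, 0.332, -0.065, 1.46, 0.022, 1.35, -0.088], TCP at [0.205, 0.59, 0.223] pointing down, gripper open.
Joint ranges: [-2.6, 2.6], [-0.5, 2.12], [-1.47, 1.34], [0.16, 2.42], [-1.27, 4.41], [0.06, 2.06], [-2.6, 2.6]. Speed limits (rad/s): [2.22, 2.22, 2.79, 2.79, 3.14, 3.14, 3.14].

INTERFACE

Orientations are given as a unit quaternion [x, y, z, w].
In Python, from bench import r gives the robot as it stands.
- The arm moves only by the tool arm_command, never from a script. Its arguments are lists of equal length, an entry for each row: "xyz": the shift along the world's x, y, z in m, a list of three; "rot": the turn, a rotation vector about the world's x, y, z in rad, a list of three. In form: {"xyz": [[tx, ty, tz], ...], "rot": [[ax, ay, az], ...]}. A call has 1 to 20 rows; each row is the pose to reach, as a shift and turn from the pose commanded when the call began; what a row does not reach only later rows make up. A row lasts 1/12 s, in which the tool goes at most 41.7 mm and 7.16 degrees, less where a joint would pass 70% of its speed; a pose out of reach is approached as far as the arm can. A call with a gripper value outside its range is refused whole. "grip" is the opening, from 0 (shut) to 1 (fully open), set as the call begins (left out, the last holds). The fingers move at their own pace and stop on an object; "squeeze" is the grip in N (left out, the last holds). Time passes only in rows, so rows that repeat a pose let the fingers close. It gives the time, the measured TCP pose, the force, the opening and the grip force at its end, in the units of the state.
- r.read_state(): the state, without advancing time (a new reading comes with each control period).
- r.camera(name): name is "scene" or "top" or "wrist"; returns the picture (400x640x3 uint8, red, green, blue); there is no depth.
- r.camera_model(name): a dict with "fx", "fy", "cx", "cy" (pixels), "T" (4x4, takes a point from camera to world coordinates). Camera axes: x right, y up, looking along -z (the intrinsics and any distortion apply to the point x, -y, -z); pixel columns grow to the right and rows downward; lengths in m; the calibration is good to about 2 mm. A picture is of the moment at which its call begins: read the wrist's pose just before it. camera_model takes no time and is no camera call; for the wrist camera it gives the pose at the moment of the call.
- r.close_job(): hands the job in; it is judged then, once.
Trained networks look in the newest picture that a camera, given by its name, has taken for a name from the list of things; names that differ only in an ending like _2 or _b are one class to them, and where a whole thing is asked for, a point or a joint stands for the part that bears it (a point fixed in the world has none). Each returns a list of dicts, best first, with "conf" (0 to 1); they miss things now and then, are a little off and sometimes report something else, mostly with a low value. They report only what shows in the picture. A call takes as long as a camera call.
- r.look_for(label, camera): "at" ([x, y, z] in m, in the coordinates of the camera as it stood for that picture, good to about 4 mm: the middle of the surface that is visible of it).
- r.spot_point(label, camera): "at" ([x, y, z] in m, in the coordinates of the camera as it stood for that picture, good to about 4 mm: a listed point, or the origin of a listed thing).
The state is a dict: "time": time; "joint_positions": joint angles; "joint_vel": joint speeds; "joint_torque": joint torques, N m; "ee_pos": TCP position; "eef_rot": TCP orientation; "ft_force": force on the tool from outside, world axes, zero at the start; "torque": the same for the moment, N m; "width": finger opening in m; "grip_force": force on a finger pad.
Only numpy, scipy, OpenCV 4.12 (cv2) and the standard library are available. Lean on these libraries where they do the work, as an engineer would, in place of code of your own. Each camera call takes 0.05 s, during which the arm holds its last target. There are 200 camera calls.

TASK

A steel block lies loose between the jaws of the slide vice: clamp it. Free the vice's lever nut by about an eighth of a turn - nobody remembers whether its thread is right- or left-handed, so try it gently both ways and do not force it (never more than about 30 N on the handle) where it jams - then push the sliding jaw until the block sits square and fully home between both jaws, and swing the lever back until it is tight again. Leave the other things on the bench where they are.

Things in the scene. Friction and masses are not known exactly. Their poses are not given: they have to be found in the camera images.
- vice: The vice's dark base plate, 130 x 300 x 16 mm, fixed to the bench; place and yaw differ from start to start. Origin on the bench, on the plate's middle line; the plate reaches from y = -155 to +145 mm. Its y axis is the sliding direction, from the lever end to the fixed jaw; z up. A slide bar 26 mm wide, top at z = 34 mm, runs along the middle line from the sliding jaw through the bridge.
- fixed_jaw (a point): Middle of the upper edge of the fixed jaw's face, at y = +110 mm in the vice's frame, z = 66 mm. The jaw is 100 mm wide (x).
- bridge_top (a point): Middle of the top of the bridge, the block under the lever nut: 70 mm wide (x), from y = -133 to -83 mm in the vice's frame, top at z = 58 mm. At the start the slide bar's tail sticks out behind it to y = -204 mm, with a rib 4 mm wide on it that reaches to z = 37.5 mm.
- jaw (a joint): Sliding jaw, travel in m along the vice's +y; its front face lies at y = this value in the vice's frame. 100 mm wide (x), 28 mm thick (y), top at z = 75 mm. Starts at 0 to 0.002; reads 0.060 with the block fully home. Locked (3 mm of play) while the lever is tight; with the lever turned 0.5 rad or more it slides with 2 to 3 N (9 N or less with the block in front), and stays where left.
- jaw_back (a point): Middle of the upper edge of the sliding jaw's back (the flat upright face to push on, between the jaw and the bridge; the free space behind it, up to the bridge, is 55 mm long at the start).
- lever (a joint): Lever nut, rad about its upright axis, positive counter-clockwise from above. 0: tight, the lever points along the vice's -y, away from the jaws. One way (unknown, differs) it jams within 0.1 rad; the other way it turns up to 1.2 rad with about 4 N on the handle and stays where left. Its catch frees the jaw beyond 0.4. It goes back to tight only with the jaw home, and stops hard 0.05 to 0.1 past 0.
- lever_axis (a point): Point on the lever nut's upright turning axis, at the handle's mid-height (z = 92 mm), 108 mm from the vice's origin along its -y.
- lever_grip (a point): Middle of the lever's upright black handle: a round post 22 mm in diameter, from z = 66 to 112 mm, 85 mm from the turning axis. A 12 mm round bar at z = 76 mm joins it to the nut. Nothing but the slide bar (and the plate) lies below or beside the handle.
- block_center (a point): Centre of the loose steel block, 70 x 50 x 45 mm along its own x, y, z, 0.6 kg (0.4 to 0.85), standing on the vice's plate between the jaws, up to about 7 degrees askew.
- hammer: Bystander: hammer 260 mm long, lying on the bench.
- jar: Bystander: amber jar, 70 mm in diameter, 100 mm tall. Origin at its foot.
- mug: Bystander: white mug, 80 mm in diameter, 90 mm tall. Origin at its foot.
- driver: Bystander: wooden-handled screwdriver 200 mm long, lying on the bench.

How it is judged:
By the outcome, as a careful person would: the job done as asked, in the order asked, and still so for the second after the job is handed in, with the robot touching nothing.
It also fails if it takes over 64 s, if anything falls off the work surface, if the arm or the gripper's body presses on something with over 40 N, if the wrist force passes 120 N, or if a joint passes its speed limit or range.

## Working session

There is one attempt and no reset: what is moved stays moved. The work goes in short steps, Python scripts to look and compute and a tool call to move; the robot and the scene stay as the last step left them, time stands still between calls to the robot, and variables do not carry over. Pictures are saved under pics/ and viewed, at most 10 in all, crops included, and the job is handed in when it is done.

Besides the shell and the picture viewer there is one more tool, called after "Call:" by a JSON object that holds its "op" and its "data". arm_command: Moves the arm, as the interface text tells. Its arguments: {"type":"object","properties":{"xyz":{"type":"array"},"rot":{"type":"array"},"grip":{"type":"number"},"squeeze":{"type":"number"}},"required":["xyz","rot"]}

```bash
mkdir -p pics; cat > h.py <<'E'
from bench import r
import numpy as np, cv2
def w(cam,at):
    T=np.array(r.camera_model(cam)["T"]); return (T@np.r_[at,1])[:3]
def pts(cam,labels):
    for l in labels:
        d=r.spot_point(l,cam)
        for q in d[:2]: print(cam,l,round(q["conf"],2),np.round(w(cam,q["at"]),3))
def save(cam,n):
    im=r.camera(cam); cv2.imwrite(f"pics/{n}.png",im[:,:,::-1]); return im
E
python3 - <<'E'
from h import *
a=save("scene","s0");b=save("top","t0")
L=["vice","fixed_jaw","bridge_top","jaw_back","lever_axis","lever_grip","block_center"]
pts("top",L);pts("scene",L); pts("top",["hammer","jar","mug","driver"])
s=r.read_state();print(s["time"],s["ee_pos"],s["eef_rot"],s["ft_force"])
E
```

```text
top vice 0.58 [ 0.56  -0.022 -0.001]
top vice 0.43 [ 0.635  0.375 -0.003]
top fixed_jaw 0.85 [0.545 0.089 0.066]
top bridge_top 0.97 [ 0.58  -0.127  0.059]
top bridge_top 0.41 [0.564 0.027 0.04 ]
top jaw_back 0.91 [ 0.564 -0.048  0.077]
top lever_axis 0.88 [ 0.581 -0.128  0.087]
top lever_axis 0.68 [ 0.578 -0.129  0.058]
top lever_grip 0.59 [ 0.599 -0.208  0.093]
top block_center 0.79 [0.564 0.025 0.041]
scene vice 0.75 [ 0.56  -0.023 -0.   ]
scene vice 0.42 [ 0.596 -0.209  0.095]
scene fixed_jaw 0.86 [0.54  0.091 0.065]
scene bridge_top 0.92 [ 0.577 -0.127  0.058]
scene jaw_back 0.76 [ 0.564 -0.047  0.072]
scene lever_axis 0.65 [ 0.581 -0.132  0.092]
scene lever_grip 0.87 [ 0.593 -0.212  0.093]
scene block_center 0.92 [0.562 0.025 0.039]
top hammer 0.69 [ 0.66  -0.328  0.002]
top jar 0.79 [ 0.501  0.393 -0.   ]
top mug 0.73 [ 0.425 -0.379  0.002]
top driver 0.84 [ 0.632  0.372 -0.   ]
1.0 [0.20537647 0.59031504 0.22258731] [ 1.66635566e-01  9.86018553e-01  4.62869404e-05 -1.08614200e-06] [0.29183897 0.20006398 0.34114414]
```

View pics/t0.png

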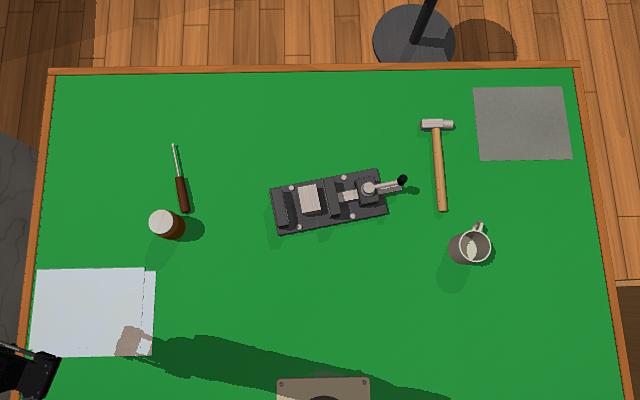

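View pics/s0.png

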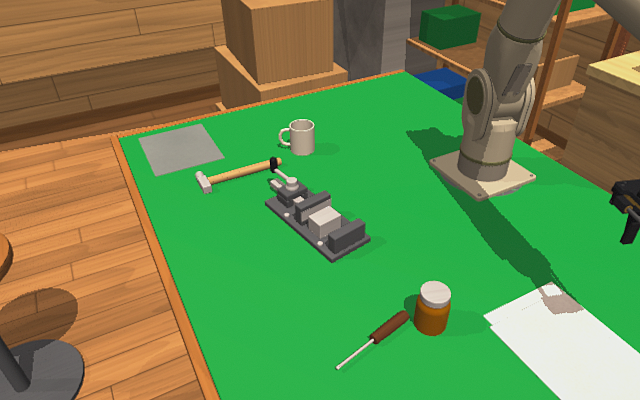

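The top view shows the vice at about (330,202), with the handle at (402,180) at its right end. The hammer (438,165), mug, jar and driver are all well clear. The vice yaw is about 0.165 rad, and the networks agree with the picture. I'll move to hover above the handle.

Call:
{"op": "arm_command", "data": {"xyz": [[0.1, -0.2, 0.03], [0.1, -0.2, 0.03], [0.1, -0.2, 0.03], [0.1, -0.2, 0.03], [0.1, -0.2, 0.03], [0.388, -0.8, 0.03], [0.388, -0.8, 0.03], [0.388, -0.8, 0.03], [0.388, -0.8, 0.03], [0.388, -0.8, 0.03], [0.388, -0.8, 0.03], [0.388, -0.8, 0.03], [0.388, -0.8, 0.03], [0.388, -0.8, 0.03], [0.388, -0.8, 0.03], [0.388, -0.8, 0.03], [0.388, -0.8, 0.03], [0.388, -0.8, 0.03], [0.388, -0.8, 0.03], [0.388, -0.8, 0.03]], "rot": [[0, 0, -0.25], [0, 0, -0.25], [0, 0, -0.25], [0, 0, -0.25], [0, 0, -0.25], [0, 0, -1.07], [0, 0, -1.07], [0, 0, -1.07], [0, 0, -1.07], [0, 0, -1.07], [0, 0, -1.07], [0, 0, -1.07], [0, 0, -1.07], [0, 0, -1.07], [0, 0, -1.07], [0, 0, -1.07], [0, 0, -1.07], [0, 0, -1.07], [0, 0, -1.07], [0, 0, -1.07]], "grip": 0.7}}

```text
time: 2.67
ee_pos: [0.5691, -0.1594, 0.2527]
eef_rot: [0.646, 0.764, 0.0, 0.0]
ft_force: [0.5, 1.8, -0.4]
width: 0.0607
grip_force: 0.0
```

```bash
python3 - <<'E'
from h import *
s=r.read_state();save("wrist","w0")
L=["fixed_jaw","bridge_top","jaw_back","lever_axis","lever_grip"]
pts("wrist",L)
print(r.read_state()["ee_pos"])
E
```

```text
wrist bridge_top 0.66 [ 0.577 -0.128  0.058]
wrist jaw_back 0.82 [ 0.564 -0.048  0.071]
wrist lever_axis 0.97 [ 0.574 -0.123  0.091]
wrist lever_grip 0.63 [ 0.594 -0.206  0.092]
[ 0.56836781 -0.15653237  0.25233912]
```

View pics/w0.png

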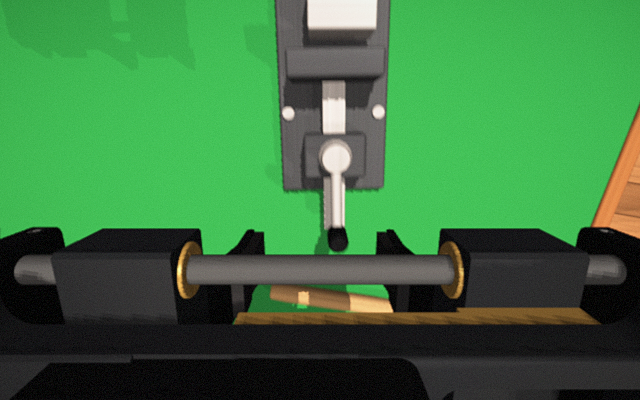

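The wrist view has the handle at (338,238), the nut at (336,155) and the sliding jaw at (335,63), square with the tool. Next I move over the handle and descend astride it.

Call:
{"op": "arm_command", "data": {"xyz": [[0.013, -0.027, 0], [0.026, -0.054, 0], [0.026, -0.054, -0.01], [0.026, -0.054, -0.04], [0.026, -0.054, -0.07], [0.026, -0.054, -0.1], [0.026, -0.054, -0.125], [0.026, -0.054, -0.145], [0.026, -0.054, -0.16], [0.026, -0.054, -0.172], [0.026, -0.054, -0.176], [0.026, -0.054, -0.176]], "rot": [[0, 0, 0], [0, 0, 0], [0, 0, 0], [0, 0, 0], [0, 0, 0], [0, 0, 0], [0, 0, 0], [0, 0, 0], [0, 0, 0], [0, 0, 0], [0, 0, 0], [0, 0, 0]]}}

```text
time: 3.97
ee_pos: [0.5942, -0.2105, 0.076]
eef_rot: [0.646, 0.764, 0.0, -0.0]
ft_force: [0.6, -1.2, 0.5]
width: 0.0608
grip_force: 0.0
```

Call:
{"op": "arm_command", "data": {"xyz": [[0, 0, 0], [0, 0, 0], [0, 0, 0], [0, 0, 0], [0, 0, 0], [0, 0, 0], [0, 0, 0], [0, 0, 0]], "rot": [[0, 0, 0], [0, 0, 0], [0, 0, 0], [0, 0, 0], [0, 0, 0], [0, 0, 0], [0, 0, 0], [0, 0, 0]], "grip": 0.0, "squeeze": 8}}

```text
time: 4.63
ee_pos: [0.595, -0.2118, 0.0766]
eef_rot: [0.646, 0.763, 0.0, 0.001]
ft_force: [2.9, -1.1, -1.1]
width: 0.0218
grip_force: 8.0
```

The post is gripped at 22 mm. I'll try counter-clockwise gently first, +5 mm along the tangent.

Call:
{"op": "arm_command", "data": {"xyz": [[0.002, 0, 0], [0.004, 0.001, 0], [0.005, 0.001, 0], [0.005, 0.001, 0]], "rot": [[0, 0, 0.02], [0, 0, 0.04], [0, 0, 0.06], [0, 0, 0.06]]}}

```text
time: 4.97
ee_pos: [0.5994, -0.2109, 0.0765]
eef_rot: [0.622, 0.783, -0.0, 0.0]
ft_force: [-1.7, -0.4, 3.8]
width: 0.0219
grip_force: 8.0
```

Call:
{"op": "arm_command", "data": {"xyz": [[0.002, 0.0005, 0], [0.004, 0.001, 0], [0.004, 0.001, 0]], "rot": [[0, 0, 0.02], [0, 0, 0.05], [0, 0, 0.05]]}}

```text
time: 5.22
ee_pos: [0.6037, -0.2098, 0.0765]
eef_rot: [0.602, 0.798, 0.0, 0.0]
ft_force: [0.0, -1.8, 3.6]
width: 0.0215
grip_force: 8.0
```

Call:
{"op": "arm_command", "data": {"xyz": [[0.002, 0.0005, 0], [0.004, 0.001, 0], [0.004, 0.001, 0]], "rot": [[0, 0, 0.02], [0, 0, 0.05], [0, 0, 0.05]]}}

```text
time: 5.47
ee_pos: [0.6078, -0.2085, 0.0765]
eef_rot: [0.582, 0.813, 0.0, 0.0]
ft_force: [-1.1, 0.4, 3.9]
width: 0.0217
grip_force: 8.0
```

It turns freely past 0.1 rad, so counter-clockwise loosens it. I'll swing it to about 0.785 rad.

Call:
{"op": "arm_command", "data": {"xyz": [[0.004, 0.0015, 0], [0.008, 0.003, 0], [0.0115, 0.005, 0], [0.0154, 0.007, 0], [0.019, 0.0095, 0], [0.0225, 0.012, 0], [0.026, 0.0145, 0], [0.029, 0.017, 0], [0.032, 0.02, 0], [0.035, 0.0235, 0], [0.038, 0.027, 0], [0.0413, 0.0313, 0], [0.0413, 0.0313, 0]], "rot": [[0, 0, 0.05], [0, 0, 0.1], [0, 0, 0.15], [0, 0, 0.2], [0, 0, 0.25], [0, 0, 0.3], [0, 0, 0.35], [0, 0, 0.4], [0, 0, 0.45], [0, 0, 0.5], [0, 0, 0.55], [0, 0, 0.62], [0, 0, 0.62]]}}

```text
time: 6.55
ee_pos: [0.6498, -0.1774, 0.0765]
eef_rot: [0.306, 0.952, -0.0, 0.001]
ft_force: [3.6, -1.7, 0.4]
width: 0.0216
grip_force: 8.0
```

Call:
{"op": "arm_command", "data": {"xyz": [[0, 0, 0], [0, 0, 0], [0, 0, 0], [0, 0, 0]], "rot": [[0, 0, 0], [0, 0, 0], [0, 0, 0], [0, 0, 0]], "grip": 0.7}}

```text
time: 6.88
ee_pos: [0.6483, -0.1771, 0.0761]
eef_rot: [0.308, 0.951, 0.0, -0.0]
ft_force: [0.2, 0.2, -0.1]
width: 0.0407
grip_force: 0.0
```

Next: lift clear, go behind the sliding jaw with the fingers shut, and look before descending.

Call:
{"op": "arm_command", "data": {"xyz": [[0, 0, 0.03], [0, 0, 0.065], [0, 0, 0.1], [-0.01, 0.015, 0.12], [-0.03, 0.04, 0.12], [-0.05, 0.065, 0.12], [-0.068, 0.09, 0.12], [-0.079, 0.104, 0.12], [-0.079, 0.104, 0.12], [-0.079, 0.104, 0.12], [-0.079, 0.104, 0.12]], "rot": [[0, 0, 0], [0, 0, 0], [0, 0, 0], [0, 0, -0.1], [0, 0, -0.22], [0, 0, -0.34], [0, 0, -0.46], [0, 0, -0.58], [0, 0, -0.7], [0, 0, -0.775], [0, 0, -0.775]]}}

```text
time: 7.8
ee_pos: [0.5694, -0.0728, 0.1965]
eef_rot: [0.645, 0.764, 0.0, -0.0]
ft_force: [-0.0, 0.1, -0.2]
width: 0.061
grip_force: 0.0
```

Call:
{"op": "arm_command", "data": {"xyz": [[0, 0, 0], [0, 0, 0], [0, 0, 0]], "rot": [[0, 0, 0], [0, 0, 0], [0, 0, 0]], "grip": 0.0}}

```text
time: 8.05
ee_pos: [0.5697, -0.0737, 0.1963]
eef_rot: [0.644, 0.765, -0.0, -0.0]
ft_force: [-0.1, -0.8, -0.3]
width: 0.0482
grip_force: 0.0
```

```bash
python3 - <<'E'
from h import *
im=save("top","t1"); c=cv2.resize(im[140:260,240:460],None,fx=3,fy=3,interpolation=2)
cv2.imwrite("pics/t1c.png",c[:,:,::-1])
r.camera("wrist");r.camera("scene")
pts("scene",["lever_grip"]);pts("wrist",["jaw_back","fixed_jaw","block_center"])
s=r.read_state();print(s["ee_pos"],s["width"],s["joint_positions"])
E
```

```text
scene lever_grip 0.86 [ 0.642 -0.176  0.097]
wrist jaw_back 0.62 [ 0.566 -0.047  0.068]
wrist fixed_jaw 0.48 [0.557 0.024 0.042]
wrist block_center 0.77 [0.559 0.024 0.04 ]
[ 0.56968783 -0.07347507  0.19636868] 0.020910767253735783 [-0.47106518  0.26024597  0.61834296  1.66526269 -0.15703732  1.26618153
  0.3497684 ]
```

View pics/t1c.png

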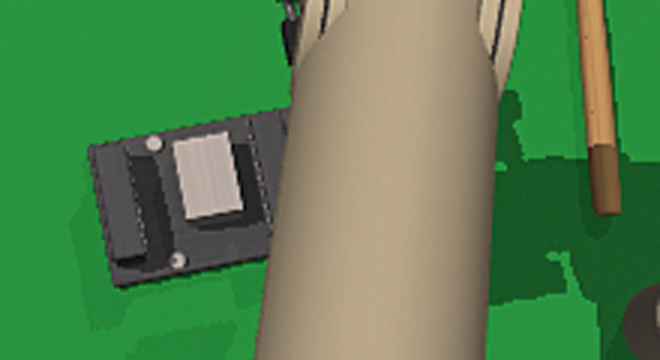

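The crop shows the block at (208,178), slightly askew. The arm hides the lever, but the scene network puts it at its freed place. Now I descend behind the jaw.

Call:
{"op": "arm_command", "data": {"xyz": [[0, 0, -0.03], [0, 0, -0.06], [0, 0, -0.09], [0, 0, -0.115], [0, 0, -0.135], [0, 0, -0.146], [0, 0, -0.146]], "rot": [[0, 0, 0], [0, 0, 0], [0, 0, 0], [0, 0, 0], [0, 0, 0], [0, 0, 0], [0, 0, 0]]}}

```text
time: 8.98
ee_pos: [0.5682, -0.0733, 0.0482]
eef_rot: [0.644, 0.765, -0.001, -0.001]
ft_force: [-0.5, -0.5, -0.9]
width: 0.0006
grip_force: 0.0
```

Call:
{"op": "arm_command", "data": {"xyz": [[-0.001, 0.005, 0], [-0.002, 0.01, 0], [-0.003, 0.015, 0], [-0.003, 0.02, 0], [-0.003, 0.02, 0]], "rot": [[0, 0, 0], [0, 0, 0], [0, 0, 0], [0, 0, 0], [0, 0, 0]]}}

```text
time: 9.4
ee_pos: [0.5672, -0.0518, 0.0512]
eef_rot: [0.644, 0.765, 0.001, 0.0]
ft_force: [-0.2, 0.2, -0.3]
width: 0.0004
grip_force: 0.0
```

Call:
{"op": "arm_command", "data": {"xyz": [[-0.0007, 0.004, 0], [-0.0013, 0.008, 0], [-0.002, 0.012, 0], [-0.0027, 0.016, 0], [-0.0034, 0.02, 0]], "rot": [[0, 0, 0], [0, 0, 0], [0, 0, 0], [0, 0, 0], [0, 0, 0]]}}

```text
time: 9.82
ee_pos: [0.5636, -0.034, 0.0507]
eef_rot: [0.644, 0.765, -0.0, 0.001]
ft_force: [1.5, -6.7, 1.7]
width: 0.0006
grip_force: 3.0
```

Call:
{"op": "arm_command", "data": {"xyz": [[-0.0005, 0.003, 0], [-0.001, 0.006, 0], [-0.0015, 0.009, 0], [-0.002, 0.012, 0], [-0.0025, 0.015, 0], [-0.003, 0.018, 0], [-0.0035, 0.021, 0], [-0.004, 0.024, 0]], "rot": [[0, 0, 0], [0, 0, 0], [0, 0, 0], [0, 0, 0], [0, 0, 0], [0, 0, 0], [0, 0, 0], [0, 0, 0]]}}

```text
time: 10.48
ee_pos: [0.5593, -0.0105, 0.0506]
eef_rot: [0.645, 0.765, -0.0, 0.001]
ft_force: [0.1, -6.3, 5.2]
width: 0.0
grip_force: 3.3
```

Call:
{"op": "arm_command", "data": {"xyz": [[-0.0003, 0.002, 0], [-0.0006, 0.004, 0], [-0.001, 0.006, 0], [-0.001, 0.006, 0]], "rot": [[0, 0, 0], [0, 0, 0], [0, 0, 0], [0, 0, 0]]}}

```text
time: 10.82
ee_pos: [0.5581, -0.0039, 0.0505]
eef_rot: [0.644, 0.765, -0.0, 0.0]
ft_force: [0.3, -3.4, 2.3]
width: 0.0007
grip_force: 2.3
```

Call:
{"op": "arm_command", "data": {"xyz": [[-0.0003, 0.002, 0], [-0.0006, 0.004, 0], [-0.0006, 0.004, 0]], "rot": [[0, 0, 0], [0, 0, 0], [0, 0, 0]]}}

```text
time: 11.07
ee_pos: [0.5574, 0.0001, 0.0505]
eef_rot: [0.644, 0.765, -0.0, 0.0]
ft_force: [-0.5, -5.0, 3.6]
width: 0.0008
grip_force: 2.4
```

Call:
{"op": "arm_command", "data": {"xyz": [[-0.0003, 0.002, 0], [-0.0005, 0.003, 0], [-0.0005, 0.003, 0]], "rot": [[0, 0, 0], [0, 0, 0], [0, 0, 0]]}}

```text
time: 11.32
ee_pos: [0.5574, 0.0005, 0.0505]
eef_rot: [0.645, 0.764, -0.001, 0.001]
ft_force: [1.7, -12.8, 2.0]
width: 0.0009
grip_force: 6.3
```

Call:
{"op": "arm_command", "data": {"xyz": [[-0.0002, 0.001, 0], [-0.0004, 0.002, 0], [-0.0004, 0.002, 0]], "rot": [[0, 0, 0], [0, 0, 0], [0, 0, 0]]}}

```text
time: 11.57
ee_pos: [0.5573, 0.0005, 0.0506]
eef_rot: [0.646, 0.764, -0.002, 0.003]
ft_force: [3.3, -18.4, -0.7]
width: 0.0003
grip_force: 9.3
```

It has come to a hard stop at 18 N, so the jaw is home. I'll back off, lift, and check.

Call:
{"op": "arm_command", "data": {"xyz": [[0.001, -0.01, 0], [0.003, -0.022, 0], [0.004, -0.03, 0], [0.004, -0.03, 0.03], [0.004, -0.03, 0.065], [0.004, -0.03, 0.1], [0.004, -0.03, 0.13], [0.02, -0.05, 0.15], [0.04, -0.08, 0.17], [0.06, -0.11, 0.17], [0.08, -0.14, 0.17], [0.092, -0.18, 0.17], [0.092, -0.18, 0.17], [0.092, -0.18, 0.17]], "rot": [[0, 0, 0], [0, 0, 0], [0, 0, 0], [0, 0, 0], [0, 0, 0], [0, 0, 0], [0, 0, 0], [0, 0, 0], [0, 0, 0], [0, 0, 0], [0, 0, 0], [0, 0, 0], [0, 0, 0], [0, 0, 0]], "grip": 0.7}}

```text
time: 12.73
ee_pos: [0.6481, -0.178, 0.2195]
eef_rot: [0.646, 0.763, -0.001, -0.0]
ft_force: [0.6, 0.4, 0.2]
width: 0.0611
grip_force: 0.0
```

```bash
python3 - <<'E'
from h import *
save("wrist","w2"); r.camera("scene")
pts("wrist",["lever_grip","lever_axis","jaw_back","block_center"]);pts("scene",["lever_grip","jaw_back"])
s=r.read_state();print(s["ee_pos"],s["eef_rot"],s["width"])
E
```

```text
wrist lever_axis 0.63 [ 0.58  -0.121  0.092]
scene lever_grip 0.68 [ 0.647 -0.179  0.094]
scene jaw_back 0.77 [0.552 0.012 0.072]
[ 0.64892805 -0.17324763  0.22065455] [6.43534048e-01 7.65417366e-01 4.29358913e-04 1.71203280e-05] 0.06070898609817663
```

View pics/w2.png

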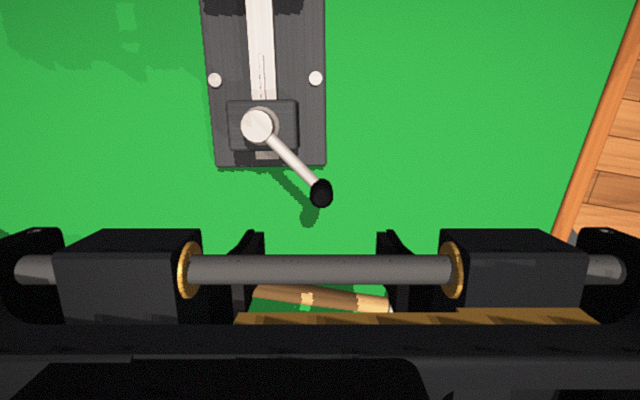

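The wrist view shows the lever swung about 45°, with the handle at (320,193). The bar's tail is drawn in and the jaw back is at about y = 0.033, as expected. I'll grasp the handle again.

Call:
{"op": "arm_command", "data": {"xyz": [[0, -0.001, 0], [0, -0.001, 0], [0, -0.001, 0], [0, -0.001, 0], [0, -0.001, 0], [0, -0.001, -0.02], [0, -0.001, -0.05], [0, -0.001, -0.08], [0, -0.001, -0.11], [0, -0.001, -0.13], [0, -0.001, -0.143], [0, -0.001, -0.143]], "rot": [[0, 0, 0.11], [0, 0, 0.22], [0, 0, 0.33], [0, 0, 0.44], [0, 0, 0.55], [0, 0, 0.66], [0, 0, 0.775], [0, 0, 0.775], [0, 0, 0.775], [0, 0, 0.775], [0, 0, 0.775], [0, 0, 0.775]]}}

```text
time: 14.13
ee_pos: [0.6473, -0.1745, 0.0746]
eef_rot: [0.307, 0.952, -0.0, -0.002]
ft_force: [-0.6, 1.2, 0.0]
width: 0.0608
grip_force: 0.0
```

Call:
{"op": "arm_command", "data": {"xyz": [[0, 0, 0], [0, 0, 0], [0, 0, 0], [0, 0, 0], [0, 0, 0], [0, 0, 0], [0, 0, 0], [0, 0, 0]], "rot": [[0, 0, 0], [0, 0, 0], [0, 0, 0], [0, 0, 0], [0, 0, 0], [0, 0, 0], [0, 0, 0], [0, 0, 0]], "grip": 0.0, "squeeze": 8}}

```text
time: 14.8
ee_pos: [0.6488, -0.1758, 0.0777]
eef_rot: [0.307, 0.952, -0.0, 0.0]
ft_force: [0.0, -1.2, 2.1]
width: 0.0215
grip_force: 8.0
```

Call:
{"op": "arm_command", "data": {"xyz": [[-0.0025, -0.004, 0], [-0.005, -0.008, 0], [-0.0085, -0.012, 0], [-0.012, -0.0155, 0], [-0.016, -0.0188, 0], [-0.02, -0.0219, 0], [-0.0242, -0.0247, 0], [-0.0285, -0.0273, 0], [-0.0323, -0.0292, 0], [-0.0362, -0.031, 0], [-0.0402, -0.0325, 0], [-0.0442, -0.0339, 0], [-0.0442, -0.0339, 0]], "rot": [[0, 0, -0.05], [0, 0, -0.11], [0, 0, -0.17], [0, 0, -0.23], [0, 0, -0.29], [0, 0, -0.35], [0, 0, -0.41], [0, 0, -0.47], [0, 0, -0.52], [0, 0, -0.57], [0, 0, -0.62], [0, 0, -0.67], [0, 0, -0.67]]}}

```text
time: 15.88
ee_pos: [0.6046, -0.2076, 0.0776]
eef_rot: [0.604, 0.797, 0.001, -0.001]
ft_force: [-1.9, 4.8, 4.1]
width: 0.0221
grip_force: 8.0
```

Call:
{"op": "arm_command", "data": {"xyz": [[-0.003, -0.0008, 0], [-0.006, -0.0016, 0], [-0.008, -0.002, 0], [-0.008, -0.002, 0]], "rot": [[0, 0, -0.03], [0, 0, -0.06], [0, 0, -0.09], [0, 0, -0.09]]}}

```text
time: 16.22
ee_pos: [0.5973, -0.2094, 0.0776]
eef_rot: [0.639, 0.77, 0.001, -0.0]
ft_force: [0.6, 4.1, 1.7]
width: 0.0217
grip_force: 8.0
```

Call:
{"op": "arm_command", "data": {"xyz": [[-0.002, -0.0004, 0], [-0.003, -0.0006, 0], [-0.003, -0.0006, 0]], "rot": [[0, 0, -0.02], [0, 0, -0.03], [0, 0, -0.03]]}}

```text
time: 16.47
ee_pos: [0.5946, -0.21, 0.0776]
eef_rot: [0.649, 0.76, 0.001, -0.0]
ft_force: [1.4, 4.2, 1.6]
width: 0.0219
grip_force: 8.0
```

Call:
{"op": "arm_command", "data": {"xyz": [[-0.002, -0.0003, 0], [-0.003, -0.0005, 0], [-0.003, -0.0005, 0]], "rot": [[0, 0, -0.02], [0, 0, -0.03], [0, 0, -0.03]]}}

```text
time: 16.72
ee_pos: [0.5917, -0.2104, 0.0776]
eef_rot: [0.661, 0.751, 0.001, -0.0]
ft_force: [2.0, 4.7, 1.6]
width: 0.0216
grip_force: 8.0
```

Call:
{"op": "arm_command", "data": {"xyz": [[-0.001, -0.0002, 0], [-0.002, -0.0003, 0], [-0.002, -0.0003, 0]], "rot": [[0, 0, -0.01], [0, 0, -0.02], [0, 0, -0.02]]}}

```text
time: 16.97
ee_pos: [0.59, -0.2107, 0.0776]
eef_rot: [0.668, 0.744, 0.001, 0.0]
ft_force: [4.7, 4.7, 0.4]
width: 0.0215
grip_force: 8.0
```

Call:
{"op": "arm_command", "data": {"xyz": [[-0.001, -0.0002, 0], [-0.002, -0.0003, 0], [-0.002, -0.0003, 0]], "rot": [[0, 0, 0], [0, 0, 0], [0, 0, 0]]}}

```text
time: 17.22
ee_pos: [0.5887, -0.211, 0.0777]
eef_rot: [0.668, 0.744, 0.002, 0.001]
ft_force: [7.0, 4.2, -2.0]
width: 0.0214
grip_force: 8.0
```

Call:
{"op": "arm_command", "data": {"xyz": [[-0.001, -0.0002, 0], [-0.002, -0.0003, 0], [-0.002, -0.0003, 0]], "rot": [[0, 0, 0], [0, 0, 0], [0, 0, 0]]}}

```text
time: 17.47
ee_pos: [0.5874, -0.2113, 0.0778]
eef_rot: [0.668, 0.744, 0.002, 0.001]
ft_force: [10.6, 3.9, -4.4]
width: 0.0214
grip_force: 8.0
```

Call:
{"op": "arm_command", "data": {"xyz": [[-0.001, -0.0002, 0], [-0.002, -0.0003, 0], [-0.002, -0.0003, 0]], "rot": [[0, 0, 0], [0, 0, 0], [0, 0, 0]]}}

```text
time: 17.72
ee_pos: [0.5862, -0.2116, 0.0779]
eef_rot: [0.668, 0.745, 0.002, 0.002]
ft_force: [13.4, 2.7, -7.2]
width: 0.0219
grip_force: 8.0
```

The handle is firm at 13 N, just past its starting place. I'll release, lift clear and inspect.

Call:
{"op": "arm_command", "data": {"xyz": [[0.002, 0, 0], [0.004, 0.001, 0], [0.004, 0.001, 0], [0.004, 0.001, 0], [0.004, 0.001, 0], [0.004, 0.001, 0.03], [0.004, 0.001, 0.06], [0.004, 0.001, 0.1], [0.004, 0.001, 0.14], [0.004, -0.02, 0.17], [0.004, -0.04, 0.2], [0.004, -0.06, 0.23], [0.004, -0.06, 0.23]], "rot": [[0, 0, 0], [0, 0, 0], [0, 0, 0], [0, 0, 0], [0, 0, 0], [0, 0, 0], [0, 0, 0], [0, 0, 0], [0, 0, 0], [0, 0, 0], [0, 0, 0], [0, 0, 0], [0, 0, 0]], "grip": 0.7}}

```text
time: 18.8
ee_pos: [0.586, -0.2795, 0.3137]
eef_rot: [0.671, 0.742, 0.0, 0.004]
ft_force: [0.7, -0.9, 0.6]
width: 0.0611
grip_force: 0.0
```

```bash
python3 - <<'E'
from h import *
save("wrist","w3"); im=save("top","t3"); c=cv2.resize(im[140:260,240:460],None,fx=3,fy=3,interpolation=2)
cv2.imwrite("pics/t3c.png",c[:,:,::-1])
pts("wrist",["lever_grip","lever_axis","jaw_back"]);r.camera("scene");pts("scene",["lever_grip","jaw_back"])
s=r.read_state();print(s["ee_pos"],s["time"])
E
```

```text
wrist lever_grip 0.79 [ 0.586 -0.202  0.086]
wrist lever_axis 0.78 [ 0.575 -0.118  0.085]
wrist jaw_back 0.27 [ 0.585 -0.2    0.088]
scene lever_grip 0.78 [ 0.583 -0.212  0.094]
scene jaw_back 0.76 [0.553 0.011 0.076]
[ 0.58655828 -0.27258269  0.30636879] 19.2
```

View pics/w3.png

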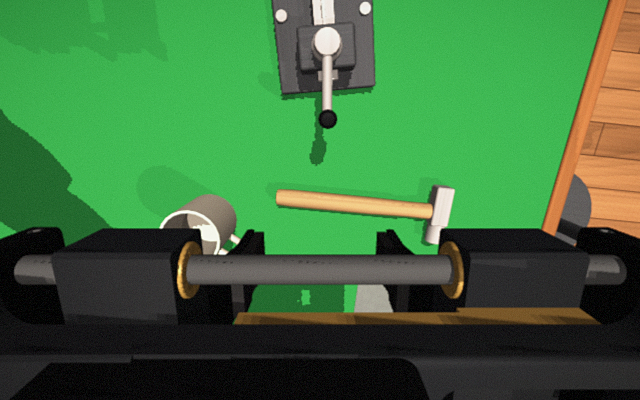

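View pics/t3c.png

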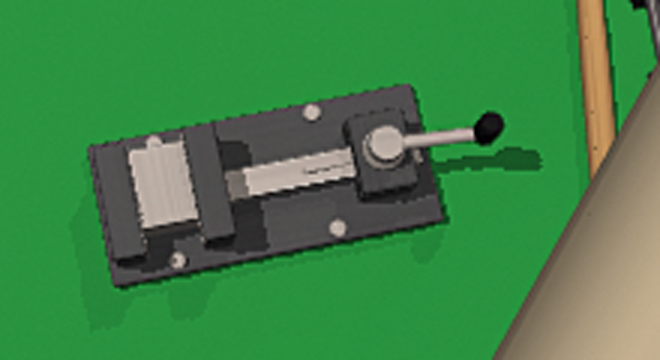

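The block sits square between both jaws (crop, 165,187). The lever is back in line and slightly past its start, with the handle at (487,128). The hammer and mug haven't moved, and the robot is clear. I'll hand the job in.

```bash
python3 -c "
from bench import r
print(r.close_job())"
```

```text
the job is handed in; nothing more can be done
None
```

The block is clamped square and home between both jaws, the lever (it loosens counter-clockwise) is swung back tight, nothing else on the bench was touched, and the job was handed in at about 19 s.

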